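# Unclamp a welded bracket and slide it out of the jig

## Task

The weld on the bracket is finished: lift the jig's hinged hold-down bar right up out of the way, slide the bracket along the bed, without lifting it off, until it sits square against the end stop, and then swing the hold-down bar fully back down. An off-cut of square tube lies in the way on the bed: put it in the scrap tray before the bracket has to pass. Leave everything else on the bench where it is.

Things in the scene. Friction and masses are not known exactly. Their poses are not given: they have to be found in the camera images.
- jig: Fixed steel weld jig, origin on the bench; x across its bed, y along it. Plate x -60 to 100, y -187 to 187 mm; bed surface at z = 12. Clamp station: guide rails y = 10 to 172, inner faces x = +-33, tops z = 29, with keeper lips (z 23 to 29, edges x = +-26) over the bracket's base: it leaves only by sliding towards -y. Rear wall at y = 170. Run-out bed, no rails, y = 10 to the end stop at -175.
- end_stop (a point): Middle of the face of the end stop, a fixed block 90 mm wide (x), 12 mm thick, z 12 to 36 mm, at the -y end of the bed; its face looks to the jig's +y. The bracket touches it when the bracket's centre is 75 mm from this face (jig y = -100).
- bar (a joint): Hinge angle of the hold-down bar (rad): 0 is shut (level across the bed, at its lower stop), grows as the handle end is lifted, 1.57 is upright, 1.9 its upper stop. Stiff hinge: the bar stays where it is left; about 1 to 6 N at the handle moves it either way.
- bar_hinge (a point): Hinge axis of the bar, at jig (80, 90, 39) mm, along the jig's y. Shut, the flat steel bar, 30 mm wide and 14 mm thick, reaches 160 mm from here towards the jig's -x to its handle; a rubber foot, 22 mm round, stands 10 mm out below its middle. Blue hinge cheeks up to z = 56 mm lie either side.
- bar_handle (a point): Middle of the bar's handle: a round steel crossbar, 14 mm thick, 140 mm long, parallel to the jig's y, at the bar's free end, 160 mm from the hinge axis; shut, it is 39 mm above the bench and 20 mm outside the plate. The bar joins its middle, so pinch it from above some 48 mm to either side of this point; it turns in the jaws. These axes turn with the bar.
- bracket_c (a point): Centre (26 mm above the underside) of the welded steel bracket, 0.6 to 0.9 kg. Base 60 (x) x 150 (y) x 8 mm; two upright lugs 40 mm wide (x), 10 mm thick, centred at y = +48 and -48 mm, tops 53 mm above the underside. The hold-down bar lies between the lugs and stops it sliding until lifted. It starts on the bed in the clamp station, its y along the jig's y.
- offcut_c (a point): Centre of the off-cut of square steel tube, 90 mm long (its x) and 30 x 30 mm, open-ended, 0.2 kg, lying on the run-out bed.
- tray_in (a point): Centre of the inner floor of the fixed scrap tray, an open aluminium tray 160 (x) x 200 (y) x 45 mm high outside, 4 mm walls; this point is 5 mm above the bench. It stands to the left or to the right of the jig.
- pot: Bystander: lidded steel jar, 60 mm diameter, 68 mm high, origin at the centre of its underside. It stands close outside the handle of the hold-down bar, near one of its two ends, and blocks the jaws there.
- coupon: Bystander: flat steel test plate 55 x 55 x 8 mm, origin at the centre of its underside, lying near the other end of the handle.
- grinder: Bystander: angle grinder about 235 mm long (x), 70 mm high, disc 110 mm, origin under its middle, lying on the other side of the jig from the tray.
Not all that is in view belongs to the job. What is shaped like the part that bears offcut_c but turquoise is not meant. Leave any blue look-alike of the part that bears bracket_c alone.

How it is judged:
By the outcome, as a careful person would: the job done as asked, in the order asked, and still so for the second after the job is handed in, with the robot touching nothing.
It also fails if it takes over 72 s, if anything falls off the work surface, if the arm or the gripper's body presses on something with over 40 N, if the wrist force passes 120 N, or if a joint passes its speed limit or range.

## Robot

A 6-joint arm with a two-finger parallel gripper is mounted at the origin on the work surface. World frame = base frame: x ahead of the robot, y to its left, z up, the work surface at z = 0. Lengths are in m, angles in degrees, forces in N, time in s.
With the tool pointing down it reaches from about 0.3 to 1 m from the base axis. Payload 5.1 kg.
Tool frame: the origin (TCP) lies at the very end of the fingers, on their centre line; the grasp point (between the pads) lies 19 mm behind it (bot.tcp_to_grasp is the distance from the TCP to the grasp point, in m); z points along the fingers, y is the direction in which the jaws open and shut (so a half turn about z gives the same grasp; the last joint's range is limited). The gripper opens to 95 mm and grips with 3 to 60 N. Pads are 20 mm wide; open, the fingers measure 119 mm over their backs; the gripper's body (75 mm by 180 mm) begins 59 mm behind the grasp point.
Start: joints at [69.981, 7.093, 94.555, -0, 78.352, -4.733], TCP at [0.171, 0.627, 0.215] pointing down, gripper open.
Joint ranges: [-149.61, 149.61], [-58.7, 133.49], [1.44, 155.28], [-77.14, 257.14], [18.33, 153.61], [-166.67, 166.67]. Speed limits (degrees/s): [147.25, 147.25, 180, 180, 180, 180].

## Interface

Orientations are given as a 3x3 rotation matrix whose columns are the frame's x, y, z axes.
In Python, from plant import sense, vision, bot gives the robot as it stands.
- The arm moves only by the tool drive_tool, never from a script. Its argument "steps" is a list of rows, each a list of 3 entries, a list of its own where there are three numbers: the shift along the tool's x, y, z in cm, then the turn about the tool's z in degrees, then the opening, from 0 (shut) to 1 (fully open). A call has 1 to 20 rows; each row is the pose to reach, as a shift and turn from the pose commanded when the call began, along the tool's axes at that moment; what a row does not reach only later rows make up. A row lasts 1/10 s, in which the tool goes at most 50 mm and 8.59 degrees, less where a joint would pass 70% of its speed; a pose out of reach is approached as far as the arm can. A call with a gripper value outside its range is refused whole. The fingers move at their own pace and stop on an object; "squeeze" is the grip in N (left out, the last holds). Time passes only in rows, so rows that repeat a pose let the fingers close. It gives the time, the measured TCP pose, the force and the opening at its end, in the units of the state.
- sense(): the state, without advancing time (a new reading comes with each control period).
- vision.get_image(name): name is "side" or "top" or "wrist"; returns a dict with "image" (384x512x3 uint8, red, green, blue), "camera_matrix" (3x3 intrinsics, pixels), "rvec" (rotation vector, rad) and "tvec" (3), from world to camera coordinates, as OpenCV has them; the wrist camera has in their place "mount" (4x4, takes a point from camera to tool coordinates, whose origin is the TCP and whose axes are the flange's). Camera axes: x right, y down, z forward; pixel columns grow to the right and rows downward; lengths in m; the calibration is good to about 2 mm. A picture is of the moment at which its call begins: read the wrist's pose just before it. There is no depth.
- bot.finish_job(): hands the job in, once; it reports no verdict.
The state is a dict: "time_s": time; "q": joint angles; "dq": joint speeds; "tau": joint torques, N m; "tcp_pos": TCP position; "tcp_rot": TCP orientation; "force": force on the tool from outside, world axes, zero at the start; "moment": the same for the moment, N m; "grip_width": opening from 0.0 (shut) to 1.0 (fully open).
Only numpy, scipy, OpenCV 4.12 (cv2) and the standard library are available. Lean on these libraries where they do the work, as an engineer would, in place of code of your own. Each camera call takes 0.05 s, during which the arm holds its last target. There are 200 camera calls.

## Working session

There is one attempt and no reset: what is moved stays moved. The work goes in short steps, Python scripts to look and compute and a tool call to move; the robot and the scene stay as the last step left them, time stands still between calls to the robot, and variables do not carry over. Pictures are saved under pics/ and viewed, about 8 in all and at most 12, crops included, and the job is handed in when it is done.

Besides the shell and the picture viewer there is one more tool, called after "Request:" by a JSON object that holds its "api" and its "payload", one argument or row to a line. drive_tool: Moves the arm, as the interface text tells. Its arguments: {"type":"object","properties":{"steps":{"type":"array","items":{"type":"array"}},"squeeze":{"type":"number"}},"required":["steps"]}

```bash
mkdir -p pics; ls
python3 - <<'E'
from plant import sense, vision, bot
import cv2,numpy as np,pickle
s=sense();print(s['time_s'],s['tcp_pos'],np.round(s['tcp_rot'],3),s['grip_width'])
d={}
for n in('top','side'):
    d[n]=vision.get_image(n)
    cv2.imwrite(f'pics/{n}0.png',cv2.resize(d[n]['image'][:,:,::-1],(800,600),interpolation=cv2.INTER_CUBIC))
    print(n,d[n]['camera_matrix'].tolist(),d[n]['rvec'],d[n]['tvec'])
pickle.dump(d,open('d0.pkl','wb'))
E
```

```text
pics
0.0 [0.171172   0.62639079 0.21338144] [[-0.965  0.264 -0.001]
 [ 0.264  0.965 -0.002]
 [ 0.    -0.002 -1.   ]] 1.0013977036583748
top [[437.1215996425954, 0.0, 255.25794660077247], [0.0, 437.1215996425954, 187.76084587199918], [0.0, 0.0, 1.0]] [ 2.18674272 -2.16161043  0.06959012] [0.00313104 0.43823562 1.23276431]
side [[386.48629491645977, 0.0, 253.79075434206592], [0.0, 386.48629491645977, 197.51802352588652], [0.0, 0.0, 1.0]] [ 2.16349434 -0.46676266  0.23209337] [-0.42619614  0.14551018  1.11751205]
```

View pics/top0.png

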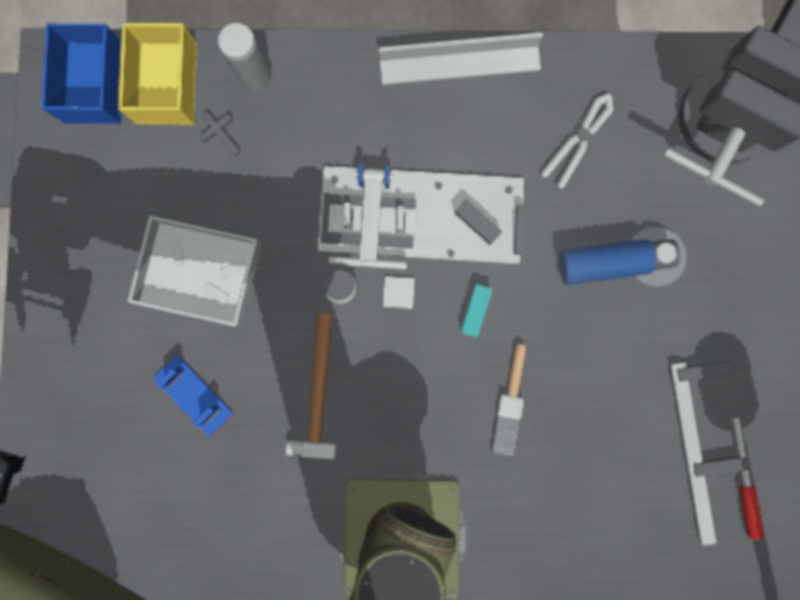

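View pics/side0.png

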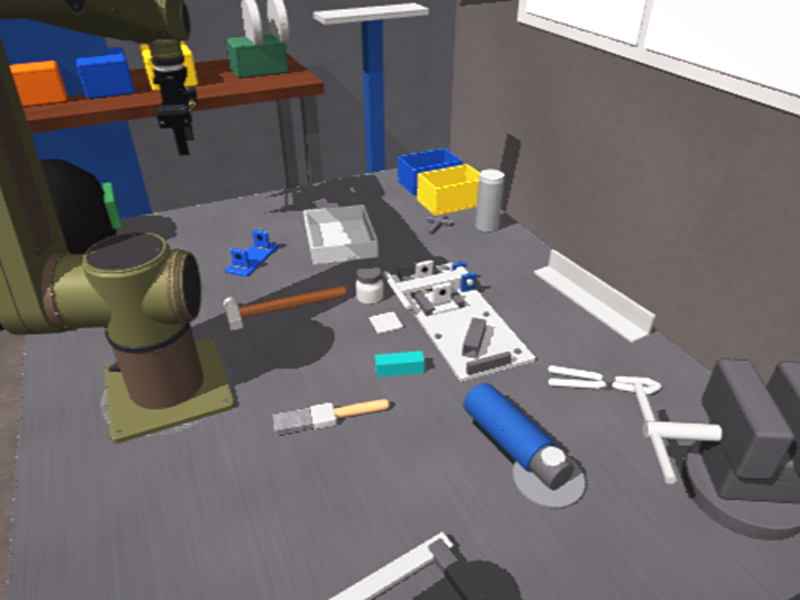

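The top view shows the jig at about (420,215), the bar's handle at (367,263) and the blue hinge cheeks at (373,175). It also shows the pot at (341,287), the coupon at (398,292), the tray at (193,270) and the grinder at (620,260).
- **Off-cut candidates:** the grey tube on the bed at (477,217) and the turquoise tube at (477,310). I choose the grey one.
- **Bracket candidates:** the steel one under the bar at (373,215) and the blue one at (193,395). I choose the steel one.

Next is a close crop to check these choices.

```bash
cat > h.py <<'E'
import cv2,numpy as np
def ray(d,uv):
    R=cv2.Rodrigues(np.array(d['rvec'],float))[0];t=np.array(d['tvec'],float).ravel()
    p=cv2.undistortPoints(np.array([[uv]],float),np.array(d['camera_matrix']),None).ravel()
    return -R.T@t, R.T@np.array([p[0],p[1],1])
def plane(d,uv,z):
    o,r=ray(d,uv); return o+r*(z-o[2])/r[2]
def proj(d,P):
    return cv2.projectPoints(np.array(P,float).reshape(-1,3),np.array(d['rvec'],float),np.array(d['tvec'],float),np.array(d['camera_matrix']),None)[0].reshape(-1,2)
E
python3 - <<'E'
import pickle,cv2
from h import *
d=pickle.load(open('d0.pkl','rb'))['top']
im=d['image'][:,:,::-1]
c=im[98:218,190:350]   # 160x120 ->x5
cv2.imwrite('pics/jig0.png',cv2.resize(c,(800,600),interpolation=cv2.INTER_CUBIC))
c=im[130:215,75:175]
print(plane(d,(255,188),0), ray(d,(0,0))[0])
E
```

```text
[0.43882774 0.00919818 0.        ] [ 0.34004649 -0.01070946  1.26333756]
```

View pics/jig0.png

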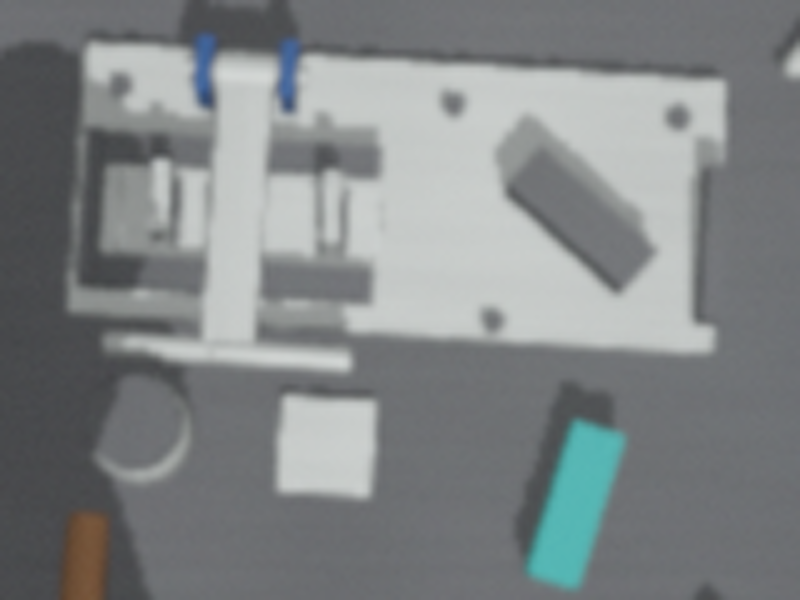

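The crop confirms the grey off-cut on the bed, with its top corners at (545,148), (655,248), (620,292) and (508,190). It shows the plate corners, and the handle running from (104,345) to (352,362). The pot is at the handle's left end (+y), so I'll pinch the handle on the right (-y), beyond which the coupon lies.

```bash
cat >> h.py <<'E'
def fit(A,B):
    A=np.array(A,float)[:,:2];B=np.array(B,float)[:,:2];a=A.mean(0);b=B.mean(0)
    H=(A-a).T@(B-b);th=np.arctan2(H[0,1]-H[1,0],H[0,0]+H[1,1])
    R=np.array([[np.cos(th),-np.sin(th)],[np.sin(th),np.cos(th)]])
    return R,b-R@a,np.degrees(th),np.linalg.norm((A-a)@R.T+b-B,axis=1)
E
python3 - <<'E'
import pickle
from h import *
D=pickle.load(open('d0.pkl','rb'));d=D['top']
C=lambda x,y:((x+.5)/5+190-.5,(y+.5)/5+98-.5)
F=lambda x,y:((x+.5)/1.5625-.5,(y+.5)/1.5625-.5)
B=[plane(d,C(*p),.012) for p in [(88,40),(727,78),(714,352),(68,312)]]
A=[(.1,.187),(.1,-.187),(-.06,-.187),(-.06,.187)]
R,t,th,res=fit(A,B);print('jig',t,th,res)
for n,p in dict(hinge=(.08,.09),handle=(-.08,.09),pinch=(-.08,.042),brk=(0,.09),stop=(0,-.175)).items(): print(n,R@p+t)
h=[plane(d,C(*p),.042) for p in [(104,345),(352,362)]];print('handle ends',h,np.linalg.norm(h[0]-h[1]))
o=np.array([plane(d,C(*p),.042) for p in [(545,148),(655,248),(620,292),(508,190)]])
c=o.mean(0);print('offcut',c,[np.linalg.norm(o[i]-o[i-1]) for i in range(4)])
v=(o[1]+o[2]-o[0]-o[3]);print('dir deg',np.degrees(np.arctan2(v[1],v[0])),'injig',R.T@(c[:2]-t))
g=np.array([plane(d,F(*p),.045) for p in [(150,217),(257,240),(238,325),(130,300)]])
print('tray',g.mean(0),[np.linalg.norm(g[i]-g[i-1]) for i in range(4)]);v=g[1]-g[0];print(np.degrees(np.arctan2(v[1],v[0])))
for n,p,z in [('pot',(142,425),.068),('coupon',(328,445),.008)]:
  q=plane(d,C(*p),z);print(n,q,R.T@(q[:2]-t))
# bracket lugs top z=.065
for p in [(162,198),(333,210)]:
  q=plane(d,C(*p),.065);print('lug',q,R.T@(q[:2]-t))
print('side px offcut', proj(D['side'],[[*c[:2],.042]])*1.5625, 'handle',proj(D['side'],[[*(R@(-.08,.09)+t),.039]])*1.5625)
E
```

```text
jig [ 0.56787121 -0.02950315] -2.966220695483316 [0.00060788 0.00083013 0.00042512 0.00060928]
hinge [0.65242128 0.05623649]
handle [0.49263564 0.06451604]
pinch [0.49015178 0.01658035]
brk [0.57252846 0.06037627]
stop [ 0.55881545 -0.20426869]
handle ends [array([0.49464405, 0.13495702, 0.042     ]), array([ 0.4864586 , -0.00490476,  0.042     ])] 0.14010110113290208
offcut [ 0.56881023 -0.13372477  0.042     ] [np.float64(0.031948818415547864), np.float64(0.08405869886702454), np.float64(0.03196295923457968), np.float64(0.0855360789187317)]
dir deg -132.29961065021328 injig [ 0.00633094 -0.10403339]
tray [0.47418519 0.37857144 0.045     ] [np.float64(0.1542877339018451), np.float64(0.2000853815983413), np.float64(0.15663952268389672), np.float64(0.20083969327266846)]
-101.5918723143667
pot [0.44728154 0.11003503 0.068     ] [-0.12764882  0.13311105]
coupon [0.44225495 0.00854499 0.008     ] [-0.12741685  0.03149688]
lug [0.57431174 0.10159502 0.065     ] [-0.00035207  0.13125581]
lug [0.56845821 0.00648316 0.065     ] [-0.00127598  0.03596848]
side px offcut [[471.77192188 331.13473522]] handle [[394.84507338 289.40293101]]
```

```bash
cat > go.py <<'E'
import sys
from plant import sense
from h import *
def go(x,y,z,ang=None):
    s=sense();R=np.array(s['tcp_rot']);p=np.array(s['tcp_pos'])
    sh=R.T@(np.array([x,y,z])-p)*100
    a0=np.degrees(np.arctan2(R[1,1],R[0,1]));turn=0
    if ang is not None: turn=-((ang-a0+90)%180-90)
    print('t',s['time_s'],'pos',np.round(p,4),'jaw',round(a0,1),'shift cm',np.round(sh,2),'turn',round(turn,1),'q6',round(s['q'][5],1),'F',np.round(s['force'],1),'w',round(s['grip_width'],3))
if __name__=='__main__': go(*[float(a) for a in sys.argv[1:]])
E
python3 go.py 0.5688 -0.1337 0.12 -42.3
```

```text
t 0.1 pos [0.1712 0.6265 0.2135] jaw 74.7 shift cm [-58.39 -62.83   9.46] turn -63.0 q6 -4.7 F [-0.4 -0.3  0.2] w 1.0
```

Request:
{"api": "drive_tool", "payload": {
  "steps": [
    [[-58.4,-62.8,4],117,0.7],
    [[-58.4,-62.8,4],117,0.7],
    [[-58.4,-62.8,4],117,0.7],
    [[-58.4,-62.8,4],117,0.7],
    [[-58.4,-62.8,4],117,0.7],
    [[-58.4,-62.8,4],117,0.7],
    [[-58.4,-62.8,4],117,0.7],
    [[-58.4,-62.8,4],117,0.7],
    [[-58.4,-62.8,4],117,0.7],
    [[-58.4,-62.8,4],117,0.7],
    [[-58.4,-62.8,4],117,0.7],
    [[-58.4,-62.8,4],117,0.7],
    [[-58.4,-62.8,4],117,0.7],
    [[-58.4,-62.8,4],117,0.7],
    [[-58.4,-62.8,4],117,0.7],
    [[-58.4,-62.8,4],117,0.7],
    [[-58.4,-62.8,4],117,0.7],
    [[-58.4,-62.8,4],117,0.7],
    [[-58.4,-62.8,4],117,0.7],
    [[-58.4,-62.8,4],117,0.7]
  ]
}}

```text
time_s: 2.1
tcp_pos: [0.5685, -0.1318, 0.1741]
tcp_rot: [[0.673, 0.74, -0.001], [0.74, -0.673, 0.001], [-0.0, -0.002, -1.0]]
force: [-0.4, 0.9, -0.2]
grip_width: 0.7
```

```bash
python3 go.py 0.5688 -0.1337 0.017 -42.3
python3 - <<'E'
from plant import vision
import cv2
w=vision.get_image('wrist');print(w['camera_matrix'].tolist(),w['mount'].round(4).tolist())
cv2.imwrite('pics/w1.png',w['image'][:,:,::-1])
E
```

```text
t 2.1 pos [ 0.5685 -0.1318  0.1741] jaw -42.3 shift cm [-0.12  0.17 15.71] turn 0.0 q6 23.9 F [-0.4  0.9 -0.2] w 0.7
[[304.1782401080715, 0.0, 256.1593109198722], [0.0, 304.1782401080715, 190.6199573759382], [0.0, 0.0, 1.0]] [[0.0014, -0.9586, -0.2847, 0.0804], [1.0, 0.0014, 0.0001, -0.0009], [0.0003, -0.2847, 0.9586, -0.1705], [0.0, 0.0, 0.0, 1.0]]
```

View pics/w1.png

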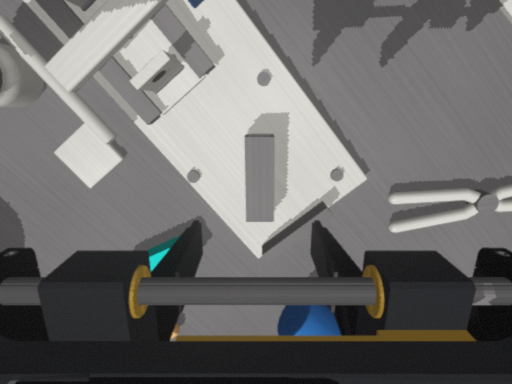

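The wrist view shows the off-cut centred between the fingers at (260,178) and parallel to them. I'm going down to grip it.

Request:
{"api": "drive_tool", "payload": {
  "steps": [
    [[-0.1,0.2,5],0,0.7],
    [[-0.1,0.2,10],0,0.7],
    [[-0.1,0.2,13],0,0.7],
    [[-0.1,0.2,15],0,0.7],
    [[-0.1,0.2,15.7],0,0.7],
    [[-0.1,0.2,15.7],0,0.7],
    [[-0.1,0.2,15.7],0,0],
    [[-0.1,0.2,15.7],0,0],
    [[-0.1,0.2,15.7],0,0],
    [[-0.1,0.2,15.7],0,0],
    [[-0.1,0.2,15.7],0,0],
    [[-0.1,0.2,15.7],0,0],
    [[-0.1,0.2,15.0],0,0],
    [[-0.1,0.2,12],0,0],
    [[-0.1,0.2,8],0,0],
    [[-0.1,0.2,4],0,0],
    [[-0.1,0.2,2],0,0],
    [[-0.1,0.2,2],0,0]
  ],
  "squeeze": 25
}}

```text
time_s: 3.95
tcp_pos: [0.5723, -0.1356, 0.1592]
tcp_rot: [[0.673, 0.74, 0.007], [0.74, -0.673, -0.002], [0.003, 0.007, -1.0]]
force: [-0.6, -0.2, -2.2]
grip_width: 0.312
```

```bash
python3 go.py 0.474 0.379 0.15 -42.3
```

```text
t 3.95 pos [ 0.5723 -0.1356  0.1592] jaw -42.3 shift cm [ 31.45 -41.91   0.72] turn 0.0 q6 23.7 F [-0.6 -0.2 -2.2] w 0.312
```

Request:
{"api": "drive_tool", "payload": {
  "steps": [
    [[3,-4,0],0,0],
    [[6,-8,0],0,0],
    [[9,-12,0],0,0],
    [[12,-16,0],0,0],
    [[15,-20,0],0,0],
    [[18,-24,0],0,0],
    [[21,-28,0],0,0],
    [[24,-32,0],0,0],
    [[27,-36,0],0,0],
    [[30,-40,0],0,0],
    [[31.5,-41.9,0],0,0],
    [[31.5,-41.9,3],0,0],
    [[31.5,-41.9,7],0,0],
    [[31.5,-41.9,11],0,0],
    [[31.5,-41.9,13],0,0],
    [[31.5,-41.9,13],0,0]
  ]
}}

```text
time_s: 5.55
tcp_pos: [0.4673, 0.377, 0.0177]
tcp_rot: [[0.673, 0.74, -0.011], [0.74, -0.673, -0.007], [-0.012, -0.003, -1.0]]
force: [-0.6, 0.6, -2.4]
grip_width: 0.314
```

```bash
python3 go.py 0.474 0.379 0.014 -42.3
```

```text
t 5.55 pos [0.4673 0.377  0.0177] jaw -42.3 shift cm [0.61 0.36 0.36] turn 0.0 q6 76.1 F [-0.6  0.6 -2.4] w 0.314
```

Request:
{"api": "drive_tool", "payload": {
  "steps": [
    [[0,0,0.2],0,0],
    [[0,0,0.4],0,0],
    [[0,0,0.4],0,0.5],
    [[0,0,0.4],0,0.5],
    [[0,0,0.4],0,0.5],
    [[0,0,-3],0,0.5],
    [[0,0,-8],0,0.5],
    [[0,0,-13],0,0.5],
    [[0,0,-15],0,0.5],
    [[0,0,-15],0,0.5]
  ]
}}

```text
time_s: 6.55
tcp_pos: [0.4746, 0.3819, 0.1811]
tcp_rot: [[0.673, 0.74, 0.009], [0.74, -0.673, 0.006], [0.011, 0.003, -1.0]]
force: [-0.4, 0.7, 0.1]
grip_width: 0.501
```

```bash
python3 go.py 0.4902 0.0166 0.15 -3
python3 - <<'E'
from plant import vision
import cv2,pickle
d=vision.get_image('top');pickle.dump(d,open('d1.pkl','wb'))
cv2.imwrite('pics/t1.png',cv2.resize(d['image'][90:240,75:275,::-1],(800,600),interpolation=cv2.INTER_CUBIC))
E
```

```text
t 6.55 pos [0.4746 0.3819 0.1811] jaw -42.3 shift cm [-26.01  25.73   2.9 ] turn -39.3 q6 76.1 F [-0.4  0.7  0.1] w 0.501
```

View pics/t1.png

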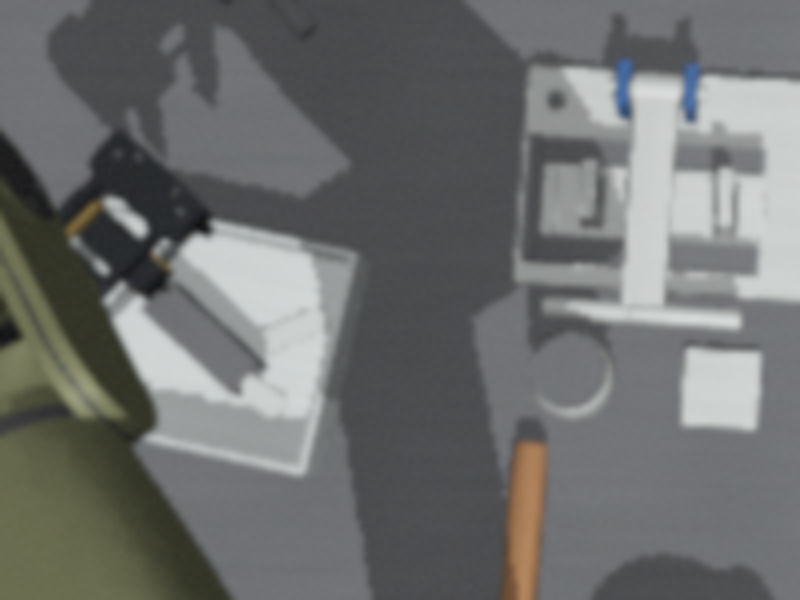

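The off-cut lies wholly inside the tray, at about (205,335) in this crop, clear of its walls. Next is the handle.

Request:
{"api": "drive_tool", "payload": {
  "steps": [
    [[-3,3,0],-8,0.35],
    [[-6,6,0.3],-16,0.35],
    [[-9,9,0.6],-24,0.35],
    [[-12,12,1],-32,0.35],
    [[-15,15,1.5],-39.3,0.35],
    [[-18,18,2],-39.3,0.35],
    [[-21,21,2.5],-39.3,0.35],
    [[-24,24,3],-39.3,0.35],
    [[-26.1,25.7,4],-39.3,0.35],
    [[-26.1,25.7,5],-39.3,0.35],
    [[-26.1,25.7,5],-39.3,0.3],
    [[-26.1,25.7,5],-39.3,0.3]
  ]
}}

```text
time_s: 7.8
tcp_pos: [0.4856, 0.0149, 0.1233]
tcp_rot: [[0.051, 0.999, -0.003], [0.999, -0.051, 0.001], [0.0, -0.003, -1.0]]
force: [-0.1, 0.8, 0.3]
grip_width: 0.305
```

```bash
python3 go.py 0.489 0.0166 0.024 -3
python3 - <<'E'
from plant import vision,sense
from h import *
s=sense();w=vision.get_image('wrist');im=w['image'][:,:,::-1].copy()
R=np.array(s['tcp_rot']);p=np.array(s['tcp_pos']);M=np.array(w['mount'])
def pj(P):
    t=R.T@(np.array(P)-p);c=M[:3,:3].T@(t-M[:3,3]);u=np.array(w['camera_matrix'])@c;return u[:2]/u[2]
Rj,t,th=cv2.Rodrigues(np.array([0,0,np.radians(-2.966)]))[0][:2,:2],np.array([.56787,-.0295]),0
for q,z in [((-.08,.02),.039),((-.08,.042),.039),((-.08,.16),.039)]:
    u=pj([*(Rj@q+t),z]);print(q,u);cv2.circle(im,tuple(int(v) for v in u.round()),2,(0,0,255),-1)
cv2.imwrite('pics/w2.png',im)
E
```

```text
t 7.8 pos [0.4856 0.0149 0.1233] jaw -2.9 shift cm [0.18 0.36 9.93] turn 0.1 q6 -1.7 F [-0.1  0.8  0.3] w 0.305
(-0.08, 0.02) [262.27508181 217.87395413]
(-0.08, 0.042) [262.46261004 194.46385537]
(-0.08, 0.16) [263.64004713  47.47841721]
```

View pics/w2.png

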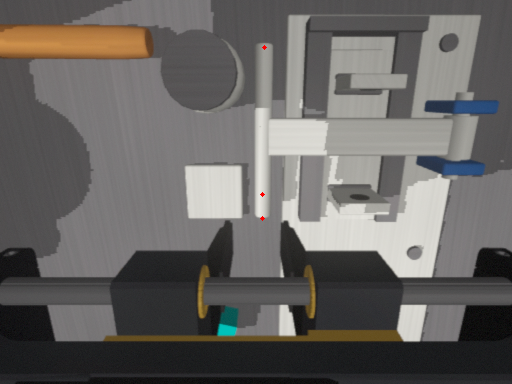

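The projected jig model falls right on the handle, with dots at (262,194) and (264,47). The pot is at the far end of the handle and the coupon is clear at (214,190). I'm going down to pinch.

Request:
{"api": "drive_tool", "payload": {
  "steps": [
    [[0.2,0.4,4],0,0.3],
    [[0.2,0.4,7],0,0.3],
    [[0.2,0.4,9],0,0.3],
    [[0.2,0.4,9.8],0,0.3],
    [[0.2,0.4,9.8],0,0.3],
    [[0.2,0.4,9.8],0,0],
    [[0.2,0.4,9.8],0,0],
    [[0.2,0.4,9.8],0,0],
    [[0.2,0.4,9.8],0,0]
  ],
  "squeeze": 20
}}

```text
time_s: 8.75
tcp_pos: [0.4909, 0.016, 0.0281]
tcp_rot: [[0.052, 0.999, 0.0], [0.999, -0.052, 0.0], [0.0, 0.0, -1.0]]
force: [-4.3, 1.5, 5.9]
grip_width: 0.14
```

```bash
python3 go.py 0.4902 0.0166 0.024 -3
python3 - <<'E'
from plant import sense
import numpy as np
s=sense();R=np.array(s['tcp_rot'])
th=np.radians(-2.966);ex=np.array([np.cos(th),np.sin(th),0])
a=np.linspace(0,1.87,19)[1:]
for k in a:
    d=.16*((1-np.cos(k))*ex+np.sin(k)*np.array([0,0,1]));print(round(k,2),(R.T@d*100).round(1).tolist())
E
```

```text
t 8.75 pos [0.4909 0.016  0.0281] jaw -3.0 shift cm [ 0.06 -0.08  0.41] turn 0.0 q6 -1.4 F [-4.3  1.5  5.9] w 0.14
0.1 [0.0, 0.1, -1.7]
0.21 [0.0, 0.3, -3.3]
0.31 [0.0, 0.8, -4.9]
0.42 [0.0, 1.4, -6.5]
0.52 [0.0, 2.1, -7.9]
0.62 [0.0, 3.0, -9.3]
0.73 [0.0, 4.1, -10.6]
0.83 [0.0, 5.2, -11.8]
0.94 [0.0, 6.5, -12.9]
1.04 [0.0, 7.9, -13.8]
1.14 [0.0, 9.4, -14.6]
1.25 [0.0, 10.9, -15.2]
1.35 [0.0, 12.5, -15.6]
1.45 [0.0, 14.1, -15.9]
1.56 [0.0, 15.8, -16.0]
1.66 [0.0, 17.5, -15.9]
1.77 [0.0, 19.1, -15.7]
1.87 [0.0, 20.7, -15.3]
```

Request:
{"api": "drive_tool", "payload": {
  "steps": [
    [[0,0,-0.8],0,0],
    [[0,0.1,-1.7],0,0],
    [[0,0.3,-3.3],0,0],
    [[0,0.8,-4.9],0,0],
    [[0,1.4,-6.5],0,0],
    [[0,2.1,-7.9],0,0],
    [[0,3.0,-9.3],0,0],
    [[0,4.1,-10.6],0,0],
    [[0,5.2,-11.8],0,0],
    [[0,6.5,-12.9],0,0],
    [[0,6.5,-12.9],0,0]
  ]
}}

```text
time_s: 9.85
tcp_pos: [0.554, 0.0126, 0.1609]
tcp_rot: [[0.052, 0.999, -0.007], [0.999, -0.052, 0.0], [-0.0, -0.007, -1.0]]
force: [-18.2, 1.4, 19.7]
grip_width: 0.141
```

```bash
python3 go.py 0.555 0.0130 0.153
```

```text
t 9.85 pos [0.554  0.0126 0.1609] jaw -3.0 shift cm [0.05 0.11 0.78] turn 0 q6 -1.3 F [-18.2   1.4  19.7] w 0.141
```

Request:
{"api": "drive_tool", "payload": {
  "steps": [
    [[0,1.2,-1.2],0,0],
    [[0,2.7,-2.0],0,0],
    [[0,4.3,-2.7],0,0],
    [[0,5.9,-3.1],0,0],
    [[0,7.5,-3.4],0,0],
    [[0,9.3,-3.5],0,0],
    [[0,11.0,-3.4],0,0],
    [[0,12.7,-3.2],0,0],
    [[0,12.7,-3.2],0,0]
  ]
}}

```text
time_s: 10.75
tcp_pos: [0.6852, 0.0051, 0.19]
tcp_rot: [[0.052, 0.999, 0.006], [0.999, -0.052, -0.001], [-0.001, 0.006, -1.0]]
force: [3.6, -1.7, 1.4]
grip_width: 0.142
```

```bash
python3 go.py 0.68 0.0060 0.18
```

```text
t 10.75 pos [0.6852 0.0051 0.19  ] jaw -3.0 shift cm [ 0.06 -0.53  1.  ] turn 0 q6 -1.0 F [ 3.6 -1.7  1.4] w 0.142
```

Request:
{"api": "drive_tool", "payload": {
  "steps": [
    [[0,0.7,0.15],0,0],
    [[0,1.4,0.35],0,0],
    [[0,1.4,0.35],0,0],
    [[0,1.4,0.35],0,0.35],
    [[0,1.4,0.35],0,0.35],
    [[0,1.4,0.35],0,0.35],
    [[0,1.4,-2],0,0.35],
    [[0,1.4,-5],0,0.35],
    [[0,1.4,-7],0,0.35],
    [[0,1.4,-7],0,0.35]
  ]
}}

```text
time_s: 11.75
tcp_pos: [0.6977, 0.0053, 0.2619]
tcp_rot: [[0.052, 0.999, 0.007], [0.999, -0.052, -0.0], [0.0, 0.007, -1.0]]
force: [-0.3, 0.0, 0.9]
grip_width: 0.351
```

```bash
python3 go.py 0.5685 0.0065 0.28 87
python3 - <<'E'
from plant import vision
import cv2,pickle
from h import *
d=vision.get_image('side');pickle.dump(d,open('d2.pkl','wb'))
cv2.imwrite('pics/s2.png',cv2.resize(d['image'][130:250,210:370,::-1],(800,600),interpolation=cv2.INTER_CUBIC))
E
```

```text
t 11.75 pos [0.6977 0.0053 0.2619] jaw -3.0 shift cm [ -0.55 -12.9   -1.89] turn -90.0 q6 -1.0 F [-0.3  0.   0.9] w 0.351
```

View pics/s2.png

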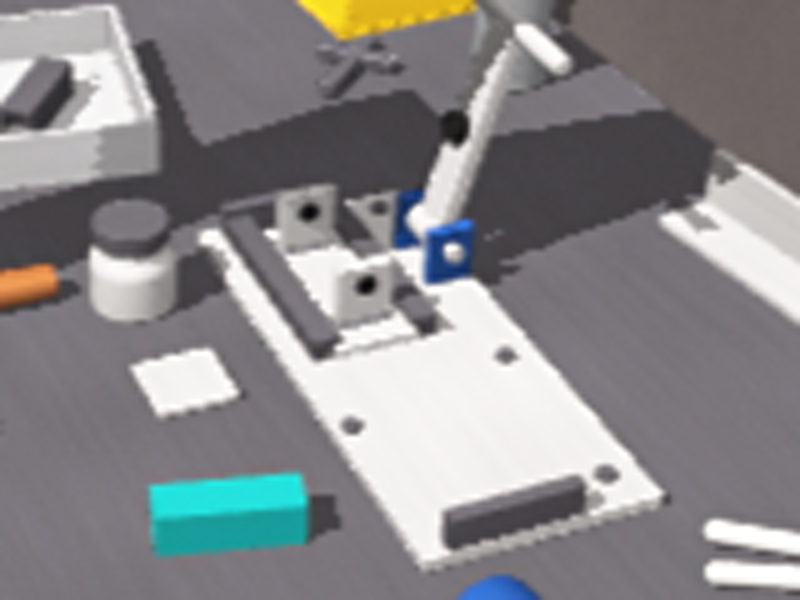

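The bar is up past upright, leaning away towards (545,45). The bed is clear, the bracket's lugs are at (305,215) and (365,290), and the pot and coupon are unmoved.

Request:
{"api": "drive_tool", "payload": {
  "steps": [
    [[0,-4,0],0,0.45],
    [[0,-8,0],-8,0.45],
    [[0,-12,0],-16,0.45],
    [[0.1,-12.9,0],-24,0.45],
    [[0.1,-12.9,0],-32,0.45],
    [[0.1,-12.9,0],-40,0.45],
    [[0.1,-12.9,2],-48,0.45],
    [[0.1,-12.9,4],-56,0.45],
    [[0.1,-12.9,6],-64,0.45],
    [[0.1,-12.9,8],-72,0.45],
    [[0.1,-12.9,10],-80,0.45],
    [[0.1,-12.9,12],-88,0.45],
    [[0.1,-12.9,14],-90,0.45],
    [[0.1,-12.9,14],-90,0.45],
    [[0.1,-12.9,14],-90,0.45]
  ]
}}

```text
time_s: 13.3
tcp_pos: [0.5663, 0.013, 0.1161]
tcp_rot: [[-0.999, 0.053, -0.003], [0.053, 0.999, 0.0], [0.003, 0.0, -1.0]]
force: [0.1, 0.1, 1.3]
grip_width: 0.451
```

```bash
python3 go.py 0.5695 0.0065 0.038 87
python3 - <<'E'
from plant import vision
import cv2,pickle
from h import *
d=pickle.load(open('d2.pkl','rb'))
Rj=cv2.Rodrigues(np.array([0,0,np.radians(-2.966)]))[0][:2,:2];t=np.array([.56787,-.0295])
for a in (1.57,1.7,1.8,1.9):
    print(a,[((proj(d,[*(Rj@(.08-.16*np.cos(a),y)+t),.039+.16*np.sin(a)])[0]-(210,130))*5).round().tolist() for y in (.02,.16)])
w=vision.get_image('wrist');cv2.imwrite('pics/w3.png',w['image'][:,:,::-1])
E
```

```text
t 13.3 pos [0.5663 0.013  0.1161] jaw 87.0 shift cm [-0.38 -0.63  7.8 ] turn -0.0 q6 -91.1 F [0.1 0.1 1.3] w 0.451
1.57 [[492.0, 70.0], [395.0, -22.0]]
1.7 [[522.0, 66.0], [423.0, -25.0]]
1.8 [[543.0, 66.0], [443.0, -25.0]]
1.9 [[564.0, 67.0], [463.0, -23.0]]
```

View pics/w3.png

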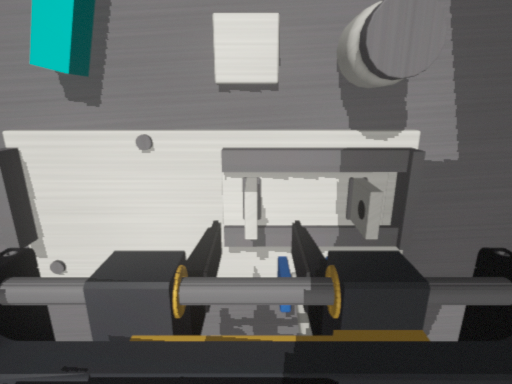

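The handle's projection gives a bar angle of about 1.88. The wrist view shows the near lug at (251,200), between the fingers. I'm going down to grip it.

Request:
{"api": "drive_tool", "payload": {
  "steps": [
    [[-0.4,-0.6,3],0,0.45],
    [[-0.4,-0.6,5.5],0,0.45],
    [[-0.4,-0.6,7],0,0.45],
    [[-0.4,-0.6,7.8],0,0.45],
    [[-0.4,-0.6,7.8],0,0.45],
    [[-0.4,-0.6,7.8],0,0],
    [[-0.4,-0.6,7.8],0,0],
    [[-0.4,-0.6,7.8],0,0],
    [[-0.4,-0.6,7.8],0,0],
    [[-0.4,-0.6,7.8],0,0],
    [[-0.4,-0.6,7.8],0,0]
  ],
  "squeeze": 25
}}

```text
time_s: 14.45
tcp_pos: [0.5716, 0.0073, 0.0403]
tcp_rot: [[-0.999, 0.052, 0.001], [0.052, 0.999, 0.001], [-0.001, 0.001, -1.0]]
force: [0.2, 3.7, 3.1]
grip_width: 0.102
```

```bash
python3 go.py 0.5602 -0.1773 0.038 87
```

```text
t 14.45 pos [0.5716 0.0073 0.0403] jaw 87.0 shift cm [  0.17 -18.49   0.2 ] turn 0.0 q6 -91.7 F [0.2 3.7 3.1] w 0.102
```

Request:
{"api": "drive_tool", "payload": {
  "steps": [
    [[0,-0.5,0],0,0],
    [[0,-1.5,0],0,0],
    [[0,-3,0],0,0],
    [[0,-4.5,0],0,0],
    [[0,-6,0],0,0],
    [[0,-7.5,0],0,0],
    [[0,-9,0],0,0],
    [[0,-10.5,0],0,0],
    [[0,-12,0],0,0],
    [[0,-13.5,0],0,0],
    [[0,-15,0],0,0],
    [[0,-16.2,0],0,0],
    [[0,-17,0],0,0],
    [[0,-17,0],0,0],
    [[0,-17,0],0,0]
  ]
}}

```text
time_s: 15.95
tcp_pos: [0.5627, -0.1642, 0.0403]
tcp_rot: [[-0.999, 0.052, 0.001], [0.052, 0.999, -0.002], [-0.001, -0.002, -1.0]]
force: [-0.2, -2.9, 4.2]
grip_width: 0.104
```

```bash
python3 go.py 0.5602 -0.1773 0.038 87
```

```text
t 15.95 pos [ 0.5627 -0.1642  0.0403] jaw 87.0 shift cm [ 0.18 -1.32  0.23] turn 0.0 q6 -108.4 F [-0.2 -2.9  4.2] w 0.104
```

Moving on gently in small steps until it touches the stop.

Request:
{"api": "drive_tool", "payload": {
  "steps": [
    [[0,-0.4,0],0,0],
    [[0,-0.8,0],0,0],
    [[0,-1.1,0],0,0],
    [[0,-1.4,0],0,0],
    [[0,-1.6,0],0,0],
    [[0,-1.7,0],0,0],
    [[0,-1.7,0],0,0]
  ]
}}

```text
time_s: 16.65
tcp_pos: [0.5622, -0.1754, 0.0404]
tcp_rot: [[-0.999, 0.053, 0.001], [0.053, 0.999, 0.008], [-0.0, 0.008, -1.0]]
force: [-0.1, 16.7, 9.3]
grip_width: 0.102
```

```bash
python3 go.py 0.5602 -0.1773 0.038 87
```

```text
t 16.65 pos [ 0.5622 -0.1754  0.0404] jaw 87.0 shift cm [ 0.19 -0.2   0.24] turn -0.0 q6 -110.0 F [-0.1 16.7  9.3] w 0.102
```

The bracket touches the stop: 17 N of reaction, within 2 mm of where it should be. I'll ease off, release and rise.

Request:
{"api": "drive_tool", "payload": {
  "steps": [
    [[0,0.2,0],0,0],
    [[0,0.3,0],0,0],
    [[0,0.3,0],0,0.25],
    [[0,0.3,0],0,0.25],
    [[0,0.3,0],0,0.25],
    [[0,0.3,-2],0,0.25],
    [[0,0.3,-6],0,0.25],
    [[0,0.3,-11],0,0.25],
    [[0,0.3,-16],0,0.25],
    [[0,0.3,-21],0,0.25],
    [[0,0.3,-21],0,0.25]
  ]
}}

```text
time_s: 17.75
tcp_pos: [0.5652, -0.179, 0.2595]
tcp_rot: [[-0.999, 0.053, 0.014], [0.052, 0.999, -0.006], [-0.014, -0.006, -1.0]]
force: [0.7, 0.1, 0.4]
grip_width: 0.251
```

```bash
python3 - <<'E'
from plant import vision
import cv2,pickle
d=vision.get_image('wrist');cv2.imwrite('pics/w4.png',d['image'][:,:,::-1])
E
python3 go.py 0.699 0.006 0.262 -3
```

```text
t 17.8 pos [ 0.5637 -0.1784  0.255 ] jaw 87.0 shift cm [-12.55  19.12  -0.66] turn 90.0 q6 -109.7 F [-0.4 -0.6  0.3] w 0.248
```

View pics/w4.png

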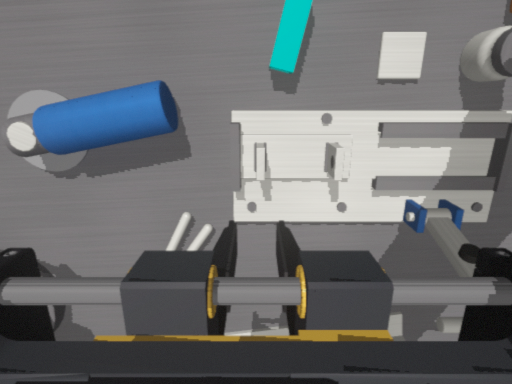

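The bracket is against the stop, with its edge parallel to it, at about (240,155). Going back to the handle.

Request:
{"api": "drive_tool", "payload": {
  "steps": [
    [[-2,3,0],8,0.35],
    [[-4,6,0],16,0.35],
    [[-6,9,0],24,0.35],
    [[-8,12,-0.3],32,0.35],
    [[-10,15,-0.6],40,0.35],
    [[-12,18,-0.6],48,0.35],
    [[-12.6,19.1,-0.6],56,0.35],
    [[-12.6,19.1,-0.6],64,0.35],
    [[-12.6,19.1,-0.6],72,0.35],
    [[-12.6,19.1,-0.6],80,0.35],
    [[-12.6,19.1,-0.6],88,0.35],
    [[-12.6,19.1,-0.6],90,0.35],
    [[-12.6,19.1,-0.6],90,0.35],
    [[-12.6,19.1,-0.6],90,0.35]
  ]
}}

```text
time_s: 19.2
tcp_pos: [0.6967, 0.0069, 0.2536]
tcp_rot: [[0.051, 0.999, -0.003], [0.999, -0.051, 0.0], [-0.0, -0.003, -1.0]]
force: [-0.2, -0.8, 0.2]
grip_width: 0.349
```

```bash
python3 go.py 0.6986 0.0058 0.178 -3
python3 - <<'E'
from plant import vision,sense
from h import *
s=sense();w=vision.get_image('wrist');im=w['image'][:,:,::-1].copy()
R=np.array(s['tcp_rot']);p=np.array(s['tcp_pos']);M=np.array(w['mount'])
def pj(P):
    t=R.T@(np.array(P)-p);c=M[:3,:3].T@(t-M[:3,3]);u=np.array(w['camera_matrix'])@c;return u[:2]/u[2]
Rj=cv2.Rodrigues(np.array([0,0,np.radians(-2.966)]))[0][:2,:2];t=np.array([.56787,-.0295]);a=1.88
for y in (.02,.042,.16):
    u=pj([*(Rj@(.08-.16*np.cos(a),y)+t),.039+.16*np.sin(a)]);print(u);cv2.circle(im,tuple(int(v) for v in u.round()),2,(0,0,255),-1)
cv2.imwrite('pics/w5.png',im)
E
```

```text
t 19.2 pos [0.6967 0.0069 0.2536] jaw -3.0 shift cm [-0.1   0.21  7.56] turn 0.0 q6 -0.9 F [-0.2 -0.8  0.2] w 0.349
[259.58044842 230.95611778]
[259.71112568 205.94774196]
[260.54332451  46.68559476]
```

View pics/w5.png

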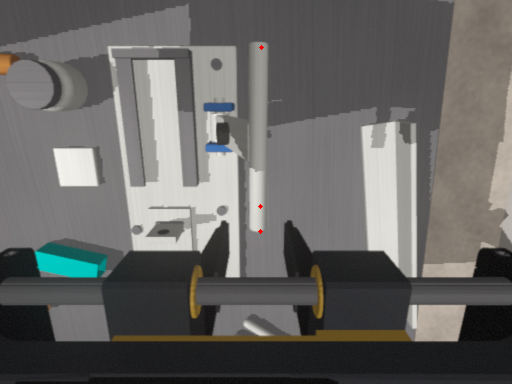

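Request:
{"api": "drive_tool", "payload": {
  "steps": [
    [[-0.1,0.1,3],0,0.35],
    [[-0.1,0.1,5.5],0,0.35],
    [[-0.1,0.1,7],0,0.35],
    [[-0.1,0.1,7.5],0,0.35],
    [[-0.1,0.1,7.5],0,0.35],
    [[-0.1,0.1,7.5],0,0],
    [[-0.1,0.1,7.5],0,0],
    [[-0.1,0.1,7.5],0,0],
    [[-0.1,0.1,7.5],0,0],
    [[-0.1,0.1,7.5],0,0]
  ],
  "squeeze": 20
}}

```text
time_s: 20.25
tcp_pos: [0.6987, 0.006, 0.182]
tcp_rot: [[0.052, 0.999, 0.001], [0.999, -0.052, -0.0], [-0.0, 0.001, -1.0]]
force: [-1.4, -0.3, 4.0]
grip_width: 0.135
```

Request:
{"api": "drive_tool", "payload": {
  "steps": [
    [[0,-1.6,-0.4],0,0],
    [[0,-3.2,-0.6],0,0],
    [[0,-4.9,-0.7],0,0],
    [[0,-6.6,-0.6],0,0],
    [[0,-8.2,-0.3],0,0],
    [[0,-9.8,0.1],0,0],
    [[0,-11.3,0.7],0,0],
    [[0,-12.8,1.5],0,0],
    [[0,-12.8,1.5],0,0]
  ]
}}

```text
time_s: 21.15
tcp_pos: [0.5687, 0.0132, 0.1656]
tcp_rot: [[0.052, 0.999, -0.002], [0.999, -0.052, 0.001], [0.001, -0.002, -1.0]]
force: [-6.1, 2.7, 3.0]
grip_width: 0.142
```

```bash
python3 go.py 0.4902 0.0166 0.026 -3
```

```text
t 21.15 pos [0.5687 0.0132 0.1656] jaw -3.0 shift cm [-0.08 -7.83 13.98] turn 0.0 q6 -1.1 F [-6.1  2.7  3. ] w 0.142
```

Request:
{"api": "drive_tool", "payload": {
  "steps": [
    [[0,-1.4,0.9],0,0],
    [[0,-2.7,2.0],0,0],
    [[0,-3.8,3.2],0,0],
    [[0,-4.9,4.5],0,0],
    [[0,-5.8,5.9],0,0],
    [[0,-6.5,7.3],0,0],
    [[0,-7.1,8.9],0,0],
    [[0,-7.6,10.5],0,0],
    [[0,-7.8,12.1],0,0],
    [[0,-7.9,13.2],0,0],
    [[0,-7.9,13.8],0,0],
    [[0,-7.9,14.0],0,0],
    [[0,-7.9,14.0],0,0]
  ]
}}

```text
time_s: 22.45
tcp_pos: [0.4909, 0.0172, 0.0247]
tcp_rot: [[0.052, 0.999, -0.002], [0.999, -0.052, 0.001], [0.001, -0.002, -1.0]]
force: [0.0, 4.5, -4.8]
grip_width: 0.144
```

```bash
python3 go.py 0.4902 0.0166 0.026 -3
```

```text
t 22.45 pos [0.4909 0.0172 0.0247] jaw -3.0 shift cm [-0.06 -0.07 -0.13] turn 0.0 q6 -1.3 F [ 0.   4.5 -4.8] w 0.144
```

I'll release, then press the handle down from above with shut fingers to be sure the bar is at its lower stop.

Request:
{"api": "drive_tool", "payload": {
  "steps": [
    [[0,0,0],0,0.3],
    [[0,0,0],0,0.3],
    [[0,0,-2],0,0.3],
    [[0,0,-4],0,0.3],
    [[0,0,-5],0,0],
    [[0,0,-5],0,0],
    [[0,0,-5],0,0],
    [[0,0,-5],0,0],
    [[0,0,-4],0,0],
    [[0,0,-3],0,0],
    [[0,0,-2.5],0,0],
    [[0,0,-2.5],0,0]
  ]
}}

```text
time_s: 23.65
tcp_pos: [0.4902, 0.0169, 0.0487]
tcp_rot: [[0.052, 0.999, -0.004], [0.999, -0.052, 0.0], [0.0, -0.004, -1.0]]
force: [-1.1, 0.4, 0.7]
grip_width: 0.002
```

```bash
python3 go.py 0.4902 0.0166 0.046 -3
```

```text
t 23.65 pos [0.4902 0.0169 0.0487] jaw -3.0 shift cm [-0.03  0.    0.27] turn 0.0 q6 -1.3 F [-1.1  0.4  0.7] w 0.002
```

Request:
{"api": "drive_tool", "payload": {
  "steps": [
    [[0,0,0.2],0,0],
    [[0,0,0.4],0,0],
    [[0,0,0.6],0,0],
    [[0,0,0.7],0,0],
    [[0,0,0.7],0,0]
  ]
}}

```text
time_s: 24.15
tcp_pos: [0.492, 0.0168, 0.046]
tcp_rot: [[0.052, 0.999, -0.001], [0.999, -0.052, -0.0], [-0.0, -0.001, -1.0]]
force: [-6.5, -0.0, 13.2]
grip_width: 0.004
```

Request:
{"api": "drive_tool", "payload": {
  "steps": [
    [[0,0,-2],0,0],
    [[0,0,-6],0,0],
    [[0,0,-11],0,0],
    [[0,0,-16],0,0],
    [[-4,-4,-19],0,0],
    [[-8,-8,-19],0,0],
    [[-12,-12,-19],0,0],
    [[-16,-16,-19],0,0],
    [[-20,-16,-19],0,0],
    [[-24,-16,-19],0,0],
    [[-24,-16,-19],0,0]
  ]
}}

```text
time_s: 25.25
tcp_pos: [0.3178, -0.2184, 0.2342]
tcp_rot: [[0.06, 0.998, 0.001], [0.998, -0.06, -0.002], [-0.002, 0.001, -1.0]]
force: [-0.4, 0.2, 0.5]
grip_width: 0.008
```

Run:
```python
from plant import vision
import cv2,pickle
d={n:vision.get_image(n) for n in('top','side')};pickle.dump(d,open('d3.pkl','wb'))
a=cv2.resize(d['top']['image'][98:218,190:350,::-1],(800,600),interpolation=cv2.INTER_CUBIC)
cv2.imwrite('pics/t3.png',a)
cv2.imwrite('pics/s3.png',cv2.resize(d['side']['image'][110:260,170:370,::-1],(800,600),interpolation=cv2.INTER_CUBIC))
```

```text
(no output)
```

View pics/t3.png

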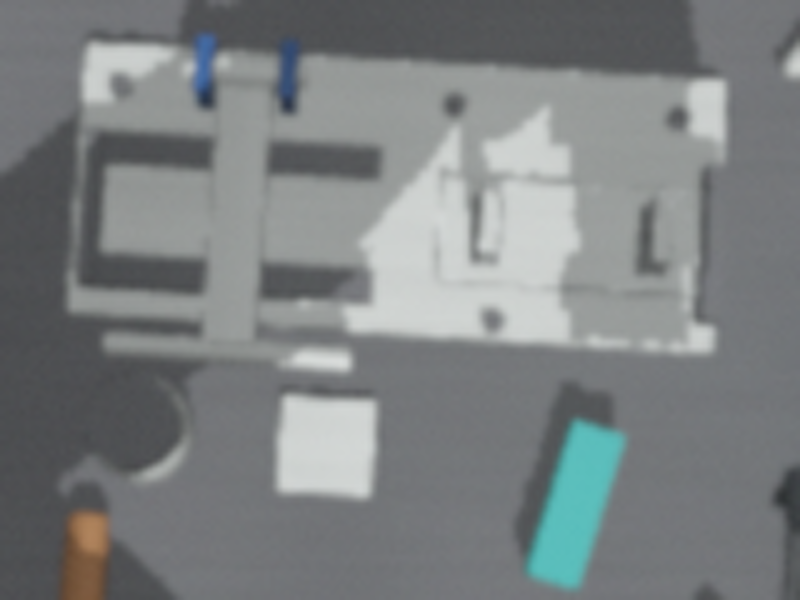

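View pics/s3.png

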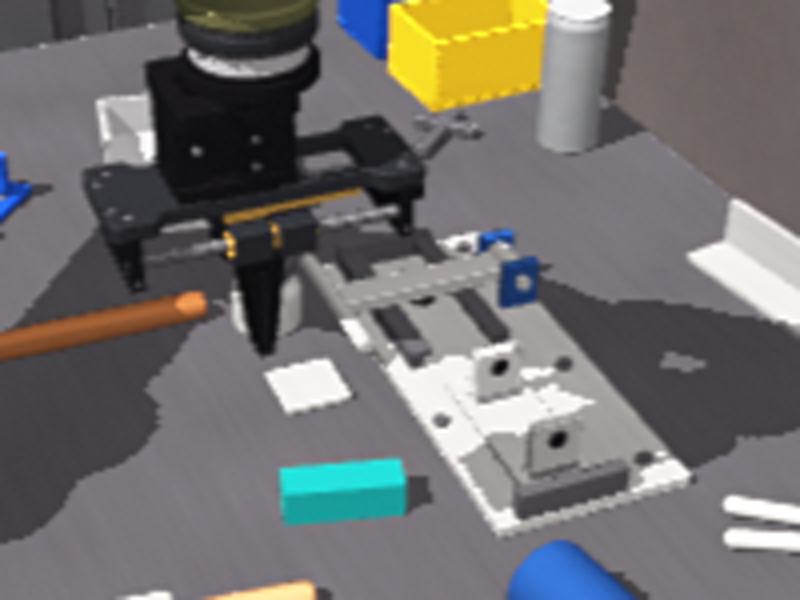

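The top crop shows the handle at the same pixels as when the bar was shut at the start. The bracket's rear edge runs from (442,170) to (436,280) and its lugs are at (490,225) and (657,235). I'll measure position and squareness.

Run:
```python
import pickle
from h import *
d=pickle.load(open('d3.pkl','rb'))['top']
C=lambda x,y:((x+.5)/5+190-.5,(y+.5)/5+98-.5)
R=cv2.Rodrigues(np.array([0,0,np.radians(-2.966)]))[0][:2,:2];t=np.array([.56787,-.0295])
J=lambda p,z:((R.T@(plane(d,C(*p),z)[:2]-t))*1000).round(1)
for n,p,z in [('rearL',(442,170),.02),('rearR',(436,280),.02),('frontbot',(690,292),.02),('lug-rear',(490,225),.065),('lug-front',(662,235),.065),('stopL',(697,165),.036),('stopR',(690,318),.036),('long edge a',(450,283),.02),('long b',(680,293),.02)]: print(n,J(p,z))
g=cv2.cvtColor(d['image'],cv2.COLOR_RGB2GRAY)
cv2.imwrite('pics/b3.png',cv2.convertScaleAbs(cv2.resize(d['image'][125:165,270:340,::-1],(798,456),interpolation=cv2.INTER_CUBIC),alpha=1.2,beta=-60))
```

```text
rearL [ 34.4 -24.1]
rearR [-29.7 -24.5]
frontbot [ -27.7 -170. ]
lug-rear [ -4.3 -51.4]
lug-front [  -4.1 -146.6]
stopL [  42.7 -168. ]
stopR [ -45.  -168.5]
long edge a [-30.9 -32.6]
long b [ -28.6 -164.4]
```

The measurements show the bracket square: its rear edge is at jig y -24.1 and -24.5, where -25 was expected. The centre is at about -99, about 1 mm from the touching position, which is within calibration error. To be sure of contact I'll nudge the rear lug with shut fingers.

```bash
python3 go.py 0.567 -0.045 0.234 -3;python3 go.py 0.567 -0.045 0.04 -3
```

```text
t 25.35 pos [ 0.3189 -0.2154  0.2338] jaw -3.2 shift cm [ 1.840e+01  2.382e+01 -2.000e-02] turn -0.2 q6 -38.9 F [0.1 0.6 0.2] w 0.006
t 25.35 pos [ 0.3189 -0.2154  0.2338] jaw -3.2 shift cm [18.39 23.82 19.38] turn -0.2 q6 -38.9 F [0.1 0.6 0.2] w 0.006
```

Request:
{"api": "drive_tool", "payload": {
  "steps": [
    [[3,4,0],0,0],
    [[6,8,0],0,0],
    [[9,12,0],0,0],
    [[12,16,0],0,0],
    [[15,20,0],0,0],
    [[18.4,23.8,0],0,0],
    [[18.4,23.8,0],0,0],
    [[18.4,23.8,4],0,0],
    [[18.4,23.8,8],0,0],
    [[18.4,23.8,11],0,0],
    [[18.4,23.8,11],0,0],
    [[18.4,23.8,11],0,0]
  ]
}}

```text
time_s: 26.55
tcp_pos: [0.5663, -0.0419, 0.124]
tcp_rot: [[0.05, 0.999, -0.001], [0.999, -0.05, 0.0], [0.0, -0.001, -1.0]]
force: [-0.4, 0.6, 0.3]
grip_width: 0.001
```

```bash
python3 go.py 0.567 -0.045 0.042 -3
```

```text
t 26.55 pos [ 0.5663 -0.0419  0.124 ] jaw -2.9 shift cm [-0.31  0.09  8.2 ] turn 0.1 q6 -6.8 F [-0.4  0.6  0.3] w 0.001
```

Request:
{"api": "drive_tool", "payload": {
  "steps": [
    [[-0.3,0.1,4],0,0],
    [[-0.3,0.1,7],0,0],
    [[-0.3,0.1,8.2],0,0],
    [[-0.3,0.1,8.2],0,0],
    [[-1,0.1,8.2],0,0],
    [[-1.6,0.1,8.2],0,0],
    [[-2.0,0.1,8.2],0,0],
    [[-2.3,0.1,8.2],0,0],
    [[-2.5,0.1,8.2],0,0],
    [[-2.7,0.1,8.2],0,0],
    [[-2.9,0.1,8.2],0,0],
    [[-2.9,0.1,8.2],0,0]
  ]
}}

```text
time_s: 27.75
tcp_pos: [0.5683, -0.0629, 0.0444]
tcp_rot: [[0.056, 0.998, 0.005], [0.998, -0.056, 0.019], [0.019, 0.004, -1.0]]
force: [2.5, 35.7, 8.5]
grip_width: 0.001
```

There is a firm 36 N reaction, so the bracket is hard against the stop. I'm backing off and clearing away.

Request:
{"api": "drive_tool", "payload": {
  "steps": [
    [[0.5,0,0],0,0],
    [[1.5,0,0],0,0],
    [[2,0,-1],0,0],
    [[2,0,-5],0,0],
    [[2,0,-10],0,0],
    [[2,0,-15],0,0],
    [[2,0,-19],0,0],
    [[-2,-4,-20],0,0],
    [[-6,-8,-20],0,0],
    [[-10,-12,-20],0,0],
    [[-14,-16,-20],0,0],
    [[-16,-20,-20],0,0],
    [[-16,-22,-20],0,0],
    [[-16,-22,-20],0,0],
    [[-16,-22,-20],0,0]
  ]
}}

```text
time_s: 29.25
tcp_pos: [0.3376, -0.2213, 0.2427]
tcp_rot: [[0.055, 0.998, 0.002], [0.998, -0.055, -0.002], [-0.002, 0.002, -1.0]]
force: [0.8, -0.1, 0.5]
grip_width: 0.004
```

Run:
```python
from plant import vision,sense,bot
import pickle
from h import *
d=vision.get_image('top');o=pickle.load(open('d0.pkl','rb'))['top']['image'];p=pickle.load(open('d3.pkl','rb'))['top']['image']
# blue/turquoise/coupon centroid comparisons start vs now
H=lambda im:cv2.cvtColor(im,cv2.COLOR_RGB2HSV)
for n,lo,hi,(r0,r1,c0,c1) in [('turq',(80,100,80),(95,255,255),(170,230,280,330)),('grinder',(100,100,60),(125,255,255),(140,190,340,430)),('coupon',(0,0,185),(180,40,255),(173,200,240,272)),('cheeks',(105,90,60),(125,255,255),(100,125,220,255)),('handle',(0,0,185),(180,40,255),(160,176,245,262))]:
    c=[]
    for im in (o,d['image']):
        m=cv2.moments(cv2.inRange(H(im)[r0:r1,c0:c1],lo,hi),True);c.append((round(m['m10']/max(m['m00'],1)+c0,1),round(m['m01']/max(m['m00'],1)+r0,1)))
    print(n,c)
def rear(im):
    g=cv2.cvtColor(im,cv2.COLOR_RGB2GRAY).astype(int);return [g[r,274:284].tolist() for r in (140,147,152)]
print(rear(p),rear(d['image']))
s=sense();print(s['time_s'],s['tcp_pos'],s['force'])
```

```text
turq [(304.3, 198.3), (304.4, 198.3)]
grinder [(389.8, 167.1), (389.7, 167.1)]
coupon [(254.9, 186.8), (255.0, 186.7)]
cheeks [(238.5, 110.8), (238.4, 110.8)]
handle [(253.2, 167.9), (253.5, 168.0)]
[[210, 210, 210, 210, 209, 209, 208, 206, 201, 179], [209, 207, 198, 189, 203, 208, 209, 209, 205, 187], [207, 205, 198, 192, 203, 208, 209, 209, 207, 207]] [[210, 211, 211, 210, 209, 209, 208, 207, 201, 179], [209, 207, 197, 189, 202, 208, 209, 208, 205, 187], [207, 205, 198, 192, 203, 209, 209, 208, 208, 206]]
29.3 [ 0.33818613 -0.2208663   0.24249012] [0.23158555 0.08961641 0.80243601]
```

```bash
python3 -c "
from plant import bot
print(bot.finish_job())"
```

```text
the job is handed in; nothing more can be done
None
```

The job is done and handed in at about 29 s of the 72 s allowed. I put the grey off-cut in the scrap tray and lifted the hold-down bar to about 1.88 rad. I then slid the bracket by its front lug to the end stop and swung the bar back down.

**Last checks:**
- **Bracket:** it is square; both ends of its rear edge measured within 0.4 mm of each other. A last push on the rear lug met a firm 36 N and did not shift the bracket in the picture, so it was already touching the stop. The camera put its centre at about y = -99 mm rather than -100, which I take as measurement error.
- **Bar:** the handle's top is at 46 mm under a 13 N push from above, as it should be when shut. In the top view it sits where it did at the start.
- **Other items:** the turquoise tube, the grinder and the coupon are within about 0.1 pixel of where they began. I judged the pot, off-cut and tray by eye from earlier pictures; the last close look at the off-cut showed it wholly inside the tray.

**What did not go as expected:**
- **Lift force:** the lift pulled about 27 N off the bar's arc partway up; I corrected that in the second half.
- **Extra press:** the force reading when the bar came down was unclear, so I added the press from above.
- **Missed crop:** a final close crop of the bracket could not be viewed because the picture limit was reached.

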